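# Take the pile of test supplies apart and park each piece

## Task

Take the pile of test supplies apart from the top and put each piece on its own white or white-rimmed place, one after another: first the dropper bottle, standing in the small round cup, then the timer in the nearly square tray, then the flat pad box in the long tray with the low rim, and last the kit box, laid on the middle of the large flat round plate. Everything must stay upright and end flat on its place, let go, and the cartridge and the scanner beside the work must be left where they are.

Things in the scene. Friction and masses are not known exactly. Their poses are not given: they have to be found in the camera images.
- dropper_mid (a point): White dropper bottle with a dark band, loose: round body of 27 mm diameter up to 58 mm, then a narrower nozzle of 18 mm diameter, 84 mm high in all, 22 g. It stands upright on one end of the pad box, 4 mm from the timer. Origin at its centre, halfway up, z up.
- timer_mid (a point): Bench timer lying flat with a display and three buttons on top, loose: 62 mm along its x, 67 mm along its y, rigid body 17 mm high (buttons to 20 mm), 70 g. It lies on the pad box next to the dropper bottle, its x along the pad box's length. Origin at its centre 10 mm above its underside, z up.
- pad_box_mid (a point): Flat white printed carton with a grey stripe, loose: 60 mm along its x, 96 mm along its y, 28 mm high, 60 g. It lies crosswise on the kit box and carries the timer and the bottle. Origin at its centre, halfway up, z up.
- kit_box_mid (a point): White printed carton with purple patches, the thickest piece, at the bottom of the pile, loose: 65 mm along its x, 101 mm along its y, 50 mm high, 90 g; both its ends show under the pad box. Origin at its centre, halfway up, z up.
- bottle_cup: Small round white cup fixed to the table, place of the dropper bottle: open at the top, inner diameter 43 mm, outer 56 mm (base flange 68 mm), rim 18 mm high, inner floor 3 mm above the table. Origin at the centre of its underside on the table, z up.
- timer_tray: Nearly square shallow tray with a white rim and grey floor, fixed to the table, place of the timer: inside 78 mm along its x and 83 mm along its y, floor 3 mm thick, rim 4 mm thick with its top 9 mm above the table, 36 mm finger gaps in the middle of the two walls facing +x and -x. Origin at the centre of its underside on the table, z up.
- pad_tray: Long shallow tray with a low white rim and grey floor, fixed to the table, place of the pad box: inside 76 mm along its x and 112 mm along its y, floor 3 mm thick, rim 4 mm thick with its top 9 mm above the table, 36 mm finger gaps in the middle of the two long walls, facing +x and -x. Origin at the centre of its underside on the table, z up.
- kit_plate: Large flat round white plate without any rim fixed to the table, place of the kit box: 130 mm diameter, 4 mm thick; the box may lie on it at any angle. Origin at the centre of its underside on the table, z up.
- cartridge_mid (a point): Bystander, loose: white test cartridge with a blue round cap, 62x47x21 mm, behind the work. Origin about halfway up. Leave it alone.
- scanner_mid (a point): Bystander, loose: dark hand-held code scanner lying down, 180x63x41 mm, behind the work on the left. Origin about halfway up. Leave it alone.

How it is judged:
By the outcome, as a careful person would: the job done as asked, in the order asked, and still so for the second after the job is handed in, with the robot touching nothing.
It also fails if it takes over 115 s, if anything falls off the work surface, if the arm or the gripper's body presses on something with over 40 N, if the wrist force passes 120 N, or if a joint passes its speed limit or range.

## Robot

A 6-joint arm with a two-finger parallel gripper is mounted at the origin on a cart in front of the work surface, level with it; the furniture and walls round the work are solid. World frame = base frame: x ahead of the robot, y to its left, z up, the work surface at z = 0. Lengths are in m, angles in rad, forces in N, time in s.
With the tool pointing down it reaches from about 0.425 to 0.925 m from the base axis. Payload 12.5 kg.
Tool frame: the origin (TCP) lies midway between the tips of the shut fingers; the grasp point (between the pads) lies 19 mm behind it (bot.pinch_z is the distance from the TCP to the grasp point, in m); y points along the fingers, x is the direction in which the jaws open and shut, and the axes are right-handed (so a half turn about y gives the same grasp; the last joint's range is limited). The gripper opens to 85 mm and grips with 20 to 120 N. Pads are 22 mm wide; open, the fingers measure 114 mm over their backs; the gripper's body (76 mm by 85 mm) begins 54 mm behind the grasp point. The pads swing forward as they close: fully open they stand 13 mm farther back than shut.
Start: joints at [-1.383, 0.491, 1.559, -0, 1.092, -0.106], TCP at [0.181, -0.598, 0.231] pointing down, gripper open.
Joint ranges: [-3.1, 3.1], [-0.84, 2.19], [0.05, 2.79], [-1.13, 4.28], [0.06, 2.93], [-2.69, 2.69]. Speed limits (rad/s): [2.22, 2.22, 2.79, 3.14, 3.14, 3.14].

## Interface

Orientations are given as a rotation vector (axis times angle).
In Python, from plant import bot, optics gives the robot as it stands. The module is installed in compiled form; this text tells all that it offers.
- The arm moves only by the tool step_arm, never from a script. Its argument "commands" is a list of rows, each a list of 7 numbers: the turn, a rotation vector about the world's x, y, z in rad, then the shift along the world's x, y, z in mm, then the closure, from 0 (fully open) to 1 (shut). A call has 1 to 10 rows; each row shifts and turns the commanded pose from where the row before left it; what a row does not reach is not made up. A row lasts 1/10 s, in which the tool goes at most 50 mm and 8.59 degrees, less where a joint would pass 70% of its speed; a pose out of reach is approached as far as the arm can. A call with a gripper value outside its range is refused whole. The fingers move at their own pace and stop on an object; "squeeze" is the grip in N (left out, the last holds). Time passes only in rows, so rows that do not move let the fingers close. It gives the time, the measured TCP pose, the force and the opening at its end, in the units of the state.
- bot.get_obs(): the state, without advancing time (a new reading comes with each control period).
- optics.grab_frame(name): name is "side" or "top"; returns the picture (400x640x3 uint8, blue, green, red); there is no depth.
- optics.camera_model(name): a dict with "vfov" (degrees; the focal length in pixels is half the picture's height over the tangent of half this angle, whatever the lens; pixels are square), "cx", "cy" (the principal point, pixels), "distortion" ([k1, k2, p1, p2, k3] as OpenCV has them; the pictures are not rectified), "eye" and "orientation" of the camera in the world. Camera axes: x right, y down, z forward; pixel columns grow to the right and rows downward; lengths in m; the calibration is good to about 2 mm. A picture is of the moment at which its call begins. camera_model takes no time and is no camera call.
- bot.finish_job(): hands the job in, once; it reports no verdict.
Trained networks look in the newest picture that a camera, given by its name, has taken for a name from the list of things; names that differ only in an ending like _2 or _b are one class to them, and where a whole thing is asked for, a point or a joint stands for the part that bears it (a point fixed in the world has none). Each returns a list of dicts, best first, with "score" (0 to 1); they miss things now and then, are a little off and sometimes report something else, mostly with a low value. They report only what shows in the picture. A call takes as long as a camera call.
- optics.regions_of(label, camera): "region" (400x640 bool, what is visible of it).
- optics.tip_of(label, camera): "position" ([x, y, z] in m, in world coordinates, good to about 4 mm: a listed point, or the origin of a listed thing).
The state is a dict: "t": time; "joint_positions": joint angles; "joint_velocities": joint speeds; "effort": joint torques, N m; "tool_pos": TCP position; "tcp_rot": TCP orientation; "wrist_force": force on the tool from outside, world axes, zero at the start; "wrist_torque": the same for the moment, N m; "finger_gap": finger opening in m.
Only numpy, scipy, OpenCV 4.12 (cv2) and the standard library are available. Lean on these libraries where they do the work, as an engineer would, in place of code of your own. Each camera call takes 0.05 s, during which the arm holds its last target. There are 200 camera calls.

## Working session

There is one attempt and no reset: what is moved stays moved. The work goes in short steps, Python scripts to look and compute and a tool call to move; the robot and the scene stay as the last step left them, time stands still between calls to the robot, and variables do not carry over. Pictures are saved under pics/ and viewed, about 12 in all and at most 16, crops included, and the job is handed in when it is done.

Besides the shell and the picture viewer there is one more tool, called after "Emit:" by a JSON object that holds its "api" and its "payload". step_arm: Moves the arm, as the interface text tells. Its arguments: {"type":"object","properties":{"commands":{"type":"array"},"squeeze":{"type":"number"}},"required":["commands"]}

```bash
mkdir -p pics; cat > h.py <<'E'
from plant import bot, optics
import numpy as np, cv2
from scipy.spatial.transform import Rotation as R
def cam(n):
    m=optics.camera_model(n); f=200/np.tan(np.radians(m["vfov"])/2)
    K=np.array([[f,0,m["cx"]],[0,f,m["cy"]],[0,0,1]]); return m,K,np.array(m["distortion"],float)
def Rm(m):
    o=np.array(m["orientation"],float)
    return o if o.shape==(3,3) else (R.from_rotvec(o).as_matrix() if o.size==3 else R.from_quat(o).as_matrix())
def ray(n,px,z):
    m,K,D=cam(n); u=cv2.undistortPoints(np.array(px,float).reshape(-1,1,2),K,D).reshape(-1,2)
    d=np.c_[u,np.ones(len(u))]@Rm(m).T; e=np.array(m["eye"]); return e+d*((z-e[2])/d[:,2])[:,None]
def proj(n,P):
    m,K,D=cam(n); r=Rm(m).T; return cv2.projectPoints(np.array(P,float).reshape(-1,1,3),cv2.Rodrigues(r)[0],-r@np.array(m["eye"]),K,D)[0].reshape(-1,2)
def rect(n,label,z):
    "footprint of region mask at height z: center, (w,h), angle"
    for d in optics.regions_of(label,n)[:1]:
        g=d["region"].astype(np.uint8); c=max(cv2.findContours(g,0,1)[0],key=cv2.contourArea)
        p=ray(n,c.reshape(-1,2),z)[:,:2]*1000; return d["score"],cv2.minAreaRect(p.astype(np.float32)),g
E
python3 - <<'E'
from h import *
for n in("top","side"):
    cv2.imwrite(f"pics/{n}0.png",optics.grab_frame(n)); print(n,optics.camera_model(n))
zs=dict(dropper_mid=.162,timer_mid=.095,pad_box_mid=.078,kit_box_mid=.05,bottle_cup=.018,timer_tray=.009,pad_tray=.009,kit_plate=.004,cartridge_mid=.02,scanner_mid=.04)
for l,z in zs.items():
    t=[(np.round(d["position"],3).tolist(),round(d["score"],2)) for n in("top","side") for d in optics.tip_of(l,n)[:1]]
    r=rect("top",l,z); print(l,t,r and (round(r[0],2),np.round(np.r_[r[1][0],r[1][1],r[1][2]],1).tolist()))
o=bot.get_obs();print({k:np.round(v,3).tolist() for k,v in o.items()},bot.pinch_z)
E
```

```text
top {'vfov': 56.22784344417005, 'cx': 315.20724227735906, 'cy': 200.6258156753398, 'distortion': array([-0.0642669,  0.       ,  0.       ,  0.       ,  0.       ]), 'eye': array([0.35891437, 0.01387782, 1.15934929]), 'orientation': array([-2.15022481,  2.11787954, -0.2282726 ])}
side {'vfov': 49.22213541594783, 'cx': 317.88086765082323, 'cy': 200.27680747031982, 'distortion': array([-0.00475324,  0.        ,  0.        ,  0.        ,  0.        ]), 'eye': array([ 0.51906029, -0.97345874,  0.84003848]), 'orientation': array([-2.23314451,  0.0361639 , -0.0072196 ])}
dropper_mid [([0.533, -0.333, 0.12], 0.56), ([0.54, -0.338, 0.12], 0.56)] None
timer_mid [([0.489, -0.351, 0.086], 0.74), ([0.493, -0.35, 0.089], 0.57)] (0.62, [490.3, -349.3, 66.5, 71.4, 25.3])
pad_box_mid [([0.503, -0.346, 0.062], 0.55), ([0.536, -0.335, 0.117], 0.43)] (0.71, [499.2, -324.9, 93.6, 36.9, 21.8])
kit_box_mid [([0.501, -0.345, 0.024], 0.83), ([0.512, -0.342, 0.022], 0.75)] (0.72, [523.4, 14.0, 121.0, 119.9, 0.9])
bottle_cup [([0.499, -0.191, -0.003], 0.7), ([0.5, -0.188, -0.002], 0.68)] (0.57, [502.9, -186.9
[... 265 characters left out ...]
, 0.014, 0.004], 0.56), ([0.527, 0.015, 0.001], 0.85)] (0.64, [530.2, 14.0, 119.7, 124.7, 1.0])
cartridge_mid [([0.634, 0.163, 0.007], 0.68), ([0.637, 0.164, 0.009], 0.65)] (0.48, [632.0, 159.0, 44.2, 62.3, 72.0])
scanner_mid [([0.638, 0.314, 0.022], 0.95), ([0.636, 0.314, 0.018], 0.69)] (0.75, [635.6, 313.6, 60.1, 179.2, 1.0])
{'t': 1.6, 'joint_positions': [-1.383, 0.491, 1.559, -0.0, 1.092, -0.106], 'joint_velocities': [0.002, -0.0, 0.002, 0.001, -0.001, -0.001], 'effort': [0.001, -61.826, -26.185, -0.0, 0.0, -0.0], 'tool_pos': [0.181, -0.598, 0.231], 'tcp_rot': [-1.334, 0.99, -0.99], 'wrist_force': [-0.856, 0.01, 0.575], 'wrist_torque': [-0.025, 0.025, -0.016], 'finger_gap': 0.085} 0.0187
```

View pics.

View pics/top0.png

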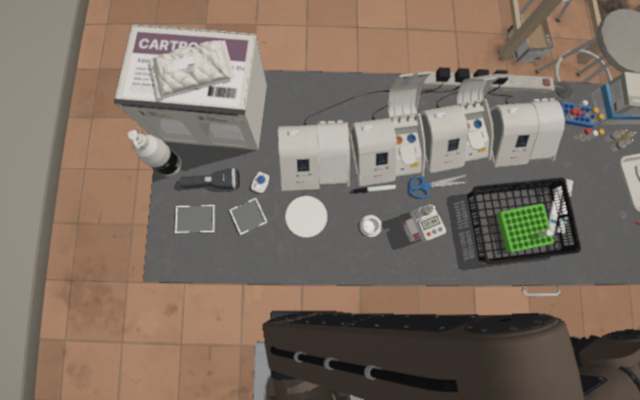

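View pics/side0.png

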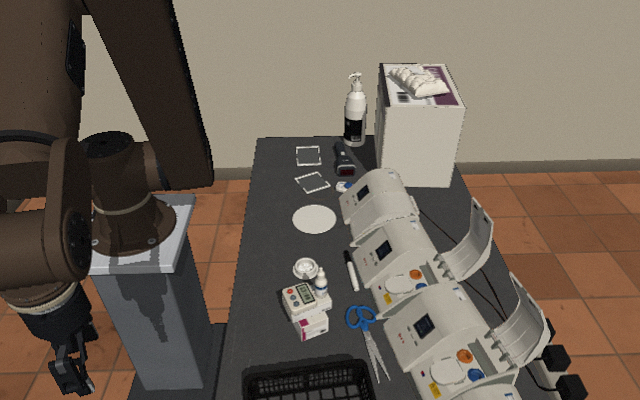

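```bash
python3 - <<'E'
from h import *
o=bot.get_obs();print(R.from_rotvec(o["tcp_rot"]).as_matrix().round(3))
im=cv2.imread("pics/top0.png"); u,v=proj("top",[[.5,-.345,.08]])[0].astype(int)
c=im[v-55:v+55,u-75:u+75]; cv2.imwrite("pics/c0.png",cv2.resize(c,None,fx=5,fy=5,interpolation=2)); print(u-75,v-55)
E
```

```text
[[ 0.29  -0.     0.957]
 [-0.957 -0.     0.29 ]
 [ 0.    -1.    -0.   ]]
352 169
```

View pics/c0.png

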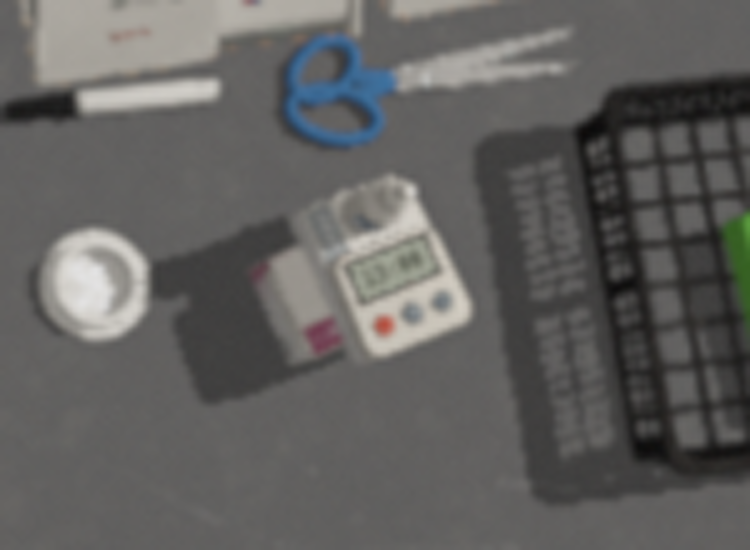

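```bash
python3 - <<'E'
from h import *
im=cv2.imread("pics/top0.png"); g=cv2.cvtColor(im,6)
for l,P,z,th in(("plate",(.527,.014,0),.004,150),("ttray",(.528,.193,0),.009,120),("ptray",(.517,.36,0),.009,120),("cup",(.5,-.189,0),.018,130),("timer",(.49,-.35,.09),.095,150)):
    u,v=proj("top",[P])[0].astype(int); r=30 
    m=np.zeros_like(g); m[v-r:v+r,u-r:u+r]=(g[v-r:v+r,u-r:u+r]>th)
    c=np.argwhere(m)[:,::-1]; 
    if l in("plate","cup","timer"):
        c=max(cv2.findContours(m,0,1)[0],key=cv2.contourArea).reshape(-1,2)
    p=ray("top",c,z)[:,:2].astype(np.float32)*1000; print(l,cv2.minAreaRect(p),cv2.minEnclosingCircle(p))
a=im[195:245,165:335]; cv2.imwrite("pics/c1.png",cv2.resize(a,None,fx=4.7,fy=4.7,interpolation=2))
s=cv2.imread("pics/side0.png")[250:350,265:365]; 
cv2.imwrite("pics/c2.png",cv2.resize(s,None,fx=6,fy=6,interpolation=2))
E
```

```text
plate ((530.2468872070312, 15.456443786621094), (126.0118179321289, 128.00128173828125), 0.884944498538971) ((529.5841064453125, 14.27553653717041), 65.66992950439453)
ttray ((547.763427734375, 194.6137237548828), (154.91415405273438, 118.02183532714844), 2.093695640563965) ((554.1996459960938, 190.59814453125), 88.22906494140625)
ptray ((515.3869018554688, 360.13134765625), (88.80440521240234, 123.69093322753906), 3.12715744972229) ((514.5479736328125, 359.6240234375), 73.57543182373047)
cup ((501.41595458984375, -186.89642333984375), (62.205440521240234, 65.60016632080078), 89.47503662109375) ((501.4832458496094, -185.2645721435547), 35.165077209472656)
timer ((505.1875915527344, -346.9543762207031), (90.53075408935547, 67.15485382080078), 21.594772338867188) ((503.94439697265625, -346.83746337890625), 51.24674987792969)
```

View pics/c1.png

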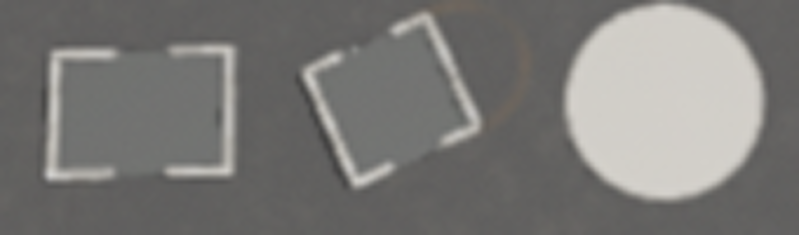

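View pics/c2.png

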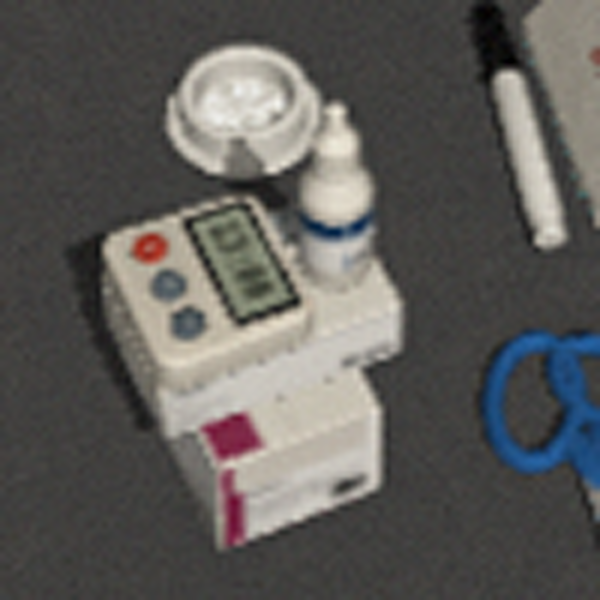

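The top view shows the pile at about px (425,224), the cup at (370,226), the plate at (306,216), the square tray at (248,216) and the long tray at (195,219). The crops show the bottle at the +x end, pile yaw about 21.6°, and the tray gaps facing ±x. I'll start moving towards the bottle.

Emit:
{"api": "step_arm", "payload": {"commands": [[0,0,0.082,36,26,0,0],[0,0,0,36,26,0,0],[0,0,0,36,26,0,0],[0,0,0,36,26,0,0],[0,0,0,36,26,0,0],[0,0,0,36,27,0,0],[0,0,0,36,27,0,0],[0,0,0,36,27,0,0],[0,0,0,36,27,0,0],[0,0,0,31.5,26,0,0]], "squeeze": 25}}

```text
t: 2.6
tool_pos: [0.5381, -0.3328, 0.2314]
tcp_rot: [-1.364, 0.927, -0.928]
wrist_force: [-0.1, -0.7, 0.7]
finger_gap: 0.0852
```

Emit:
{"api": "step_arm", "payload": {"commands": [[0,0,0,-1.5,-1,-30,0],[0,0,0,0,0,-35,0],[0,0,0,0,0,-35,0],[0,0,0,0,0,-25,0],[0,0,0,0,0,-8,0],[0,0,0,0,0,0,0.3]]}}

```text
t: 3.2
tool_pos: [0.5349, -0.3352, 0.0977]
tcp_rot: [-1.364, 0.929, -0.927]
wrist_force: [0.3, -0.1, 0.1]
finger_gap: 0.0733
```

```bash
python3 - <<'E'
from h import *
a=optics.grab_frame("side")[215:365,240:440]; b=optics.grab_frame("top")[165:265,360:480]
cv2.imwrite("pics/c3.png",np.hstack([cv2.resize(a,(480,360),interpolation=2),cv2.resize(b,(320,267),interpolation=2).__class__ and cv2.copyMakeBorder(cv2.resize(b,(320,267),interpolation=2),0,93,0,0,0)]))
E
```

```text
(no output)
```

View pics/c3.png

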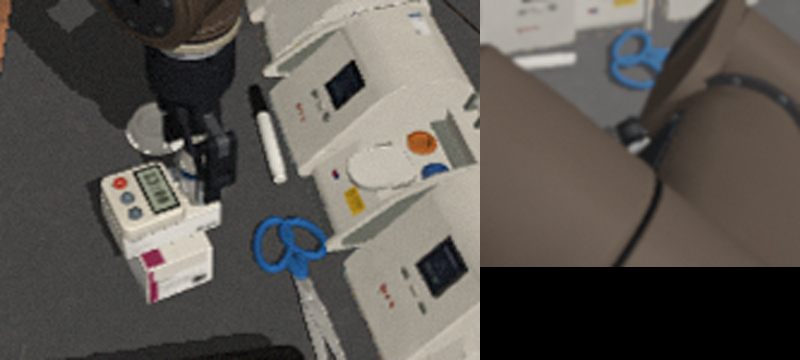

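The bottle is between the fingers at about side px (320,285), with the pile undisturbed. Closing.

Emit:
{"api": "step_arm", "payload": {"commands": [[0,0,0,1,1,0,0.45],[0,0,0,0,0,0,0.6],[0,0,0,0,0,0,0.75],[0,0,0,0,0,0,0.8],[0,0,0,0,0,0,0.8],[0,0,0,0,0,0,0.8],[0,0,0,0,0,0,0.8]], "squeeze": 20}}

```text
t: 4.0
tool_pos: [0.5364, -0.3344, 0.0993]
tcp_rot: [-1.364, 0.927, -0.929]
wrist_force: [0.6, 0.7, 7.9]
finger_gap: 0.0265
```

Emit:
{"api": "step_arm", "payload": {"commands": [[0,0,0,0,0,3,0.8],[0,0,0,0,0,8,0.8],[0,0,0,0,0,25,0.8],[0,0,0,0,0,25,0.8],[0,0,0,0,20,10,0.8],[0,0,0,-10,36,0,0.8],[0,0,0,-10,40,0,0.8],[0,0,0,-10,35,0,0.8],[0,0,0,-6,15,0,0.8],[0,0,0,0,0,0,0.8]]}}

```text
t: 5.0
tool_pos: [0.4994, -0.1861, 0.1697]
tcp_rot: [-1.365, 0.927, -0.926]
wrist_force: [1.2, -0.0, -0.9]
finger_gap: 0.0268
```

```bash
python3 - <<'E'
from h import *
a=optics.grab_frame("side")[190:340,230:430]
cv2.imwrite("pics/c4.png",cv2.resize(a,(800,600),interpolation=2))
for l in("bottle_cup","dropper_mid","timer_mid"): print(l,[(d["position"].round(4),d["score"]) for d in optics.tip_of(l,"side")[:1]])
o=bot.get_obs(); print(o["tool_pos"],o["wrist_force"],o["finger_gap"])
E
```

```text
Traceback (most recent call last):
AttributeError: 'list' object has no attribute 'round'. Did you mean: 'count'?
```

View pics/c4.png

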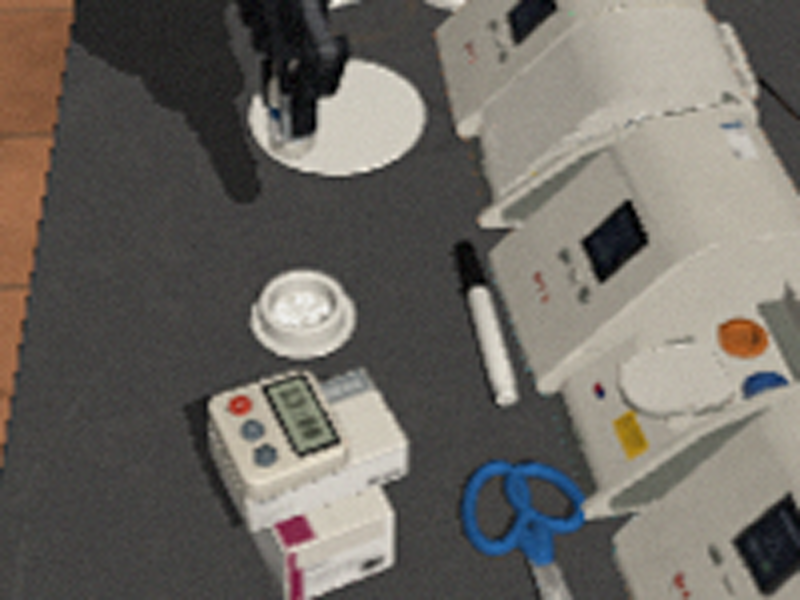

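```bash
python3 - <<'E'
from h import *
print(proj("side",[[.4994,-.1861,.149],[.4994,-.1861,.200],[.5005,-.188,.018],[.5005,-.188,.003]]))
print([(d["position"],d["score"]) for d in optics.tip_of("bottle_cup","side")[:1]])
print(ray("side",[[230+303/4,190+310/4]],.018))
E
```

```text
[[302.41308024 225.82954242]
 [301.76856128 209.30826938]
 [304.33434975 264.56857976]
 [304.48837293 268.59806647]]
[([0.5011, -0.187, -0.0002], 0.78)]
[[ 0.50407516 -0.19838667  0.018     ]]
```

Emit:
{"api": "step_arm", "payload": {"commands": [[0,0,0,1.5,-1,-30,0.8],[0,0,0,0,0,-35,0.8],[0,0,0,0,0,-35,0.8],[0,0,0,0,0,-25,0.8],[0,0,0,0,0,-10,0.8],[0,0,0,0,0,-5,0.8],[0,0,0,0,0,-2,0.8],[0,0,0,0,0,-2,0.8],[0,0,0,0,0,0,0.8]]}}

```text
t: 6.05
tool_pos: [0.5019, -0.1894, 0.026]
tcp_rot: [-1.364, 0.927, -0.929]
wrist_force: [-0.2, 1.2, -0.1]
finger_gap: 0.0264
```

Emit:
{"api": "step_arm", "payload": {"commands": [[0,0,0,0,0,-1,0.8],[0,0,0,0,0,-1,0.8],[0,0,0,0,0,0,0.8]]}}

```text
t: 6.35
tool_pos: [0.5018, -0.1893, 0.0243]
tcp_rot: [-1.364, 0.927, -0.929]
wrist_force: [-2.4, 1.0, 9.4]
finger_gap: 0.027
```

Emit:
{"api": "step_arm", "payload": {"commands": [[0,0,0,0,0,0,0.6],[0,0,0,0,0,0,0.4],[0,0,0,0,0,0,0.2],[0,0,0,0,0,0,0.2],[0,0,0,0,0,30,0.1],[0,0,0,0,0,40,0],[0,0,0,0,0,40,0],[0,0,0,0,0,40,0]]}}

```text
t: 7.15
tool_pos: [0.5012, -0.1891, 0.1748]
tcp_rot: [-1.364, 0.928, -0.928]
wrist_force: [-0.0, -0.4, 0.1]
finger_gap: 0.0857
```

Emit:
{"api": "step_arm", "payload": {"commands": [[0,0,0.145,0,0,0,0],[0,0,0.145,0,-15,0,0],[0,0,0.145,-1,-22,0,0],[0,0,0.145,-1,-22,0,0],[0,0,0.145,-1,-22,0,0],[0,0,0.145,-1,-22,0,0],[0,0,0.145,-2,-22,0,0],[0,0,0.145,-2,-22,0,0],[0,0,0.145,-2,-15,0,0],[0,0,0.145,0,0,0,0]]}}

```text
t: 8.15
tool_pos: [0.4911, -0.353, 0.173]
tcp_rot: [-1.561, -0.204, 0.204]
wrist_force: [-0.2, -0.1, 0.7]
finger_gap: 0.0853
```

```bash
python3 - <<'E'
from h import *
f=optics.grab_frame("side"); a=f[215:365,240:440]
cv2.imwrite("pics/c5.png",cv2.resize(a,(800,600),interpolation=2))
for l in("dropper_mid","timer_mid","pad_box_mid","kit_box_mid"): print(l,[(np.round(d["position"],4),d["score"]) for d in optics.tip_of(l,"side")[:1]])
o=bot.get_obs(); print(o["tool_pos"],R.from_rotvec(o["tcp_rot"]).as_matrix()[:,0],o["joint_positions"])
c,s=np.cos(np.radians(21.6)),np.sin(np.radians(21.6)); ex=np.array([c,s,0]);ey=np.array([-s,c,0])
C=np.array([.491,-.351,.095])
P=proj("side",[C+.031*i*ex+.0335*j*ey for i,j in((-1,-1),(-1,1),(1,1),(1,-1))]); print((P-[240,215])*4)
E
```

```text
dropper_mid [(array([ 0.5022, -0.1917,  0.045 ]), 0.55)]
timer_mid [(array([ 0.4935, -0.3518,  0.0872]), 0.79)]
pad_box_mid [(array([ 0.503 , -0.3483,  0.0628]), 0.76)]
kit_box_mid [(array([ 0.509 , -0.3478,  0.0225]), 0.69)]
[ 0.49153    -0.35091012  0.17327711] [ 9.68586729e-01  2.48675990e-01 -2.12576932e-05] [-7.29382868e-01  5.23297437e-01  1.67596919e+00  1.29429843e-04
  9.42520589e-01 -9.80772013e-01]
[[205.47839203 383.74775738]
 [162.89613884 293.06290022]
 [267.03174905 258.90659179]
 [314.16636369 345.97105913]]
```

View pics/c5.png

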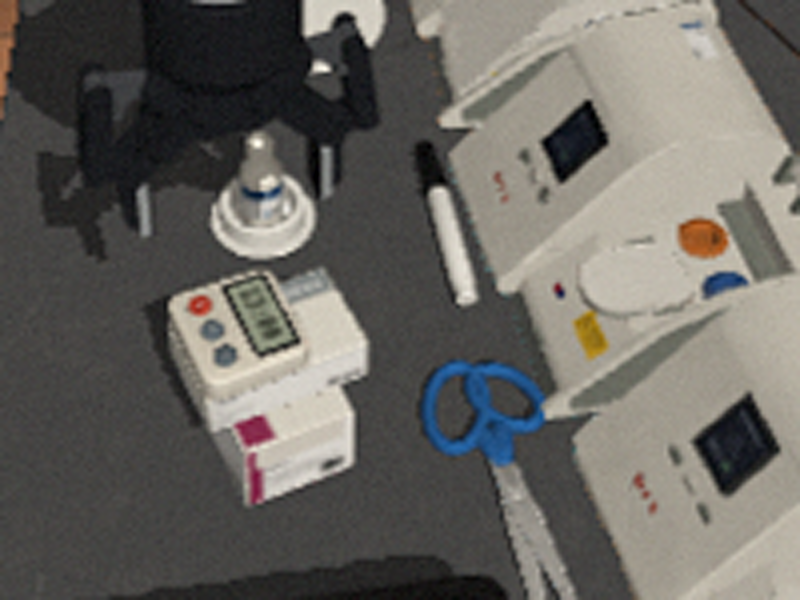

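Emit:
{"api": "step_arm", "payload": {"commands": [[0,0,0.126,1,-1.5,-30,0],[0,0,0,0,0,-35,0],[0,0,0,0,0,-20,0],[0,0,0,0,0,-8,0],[0,0,0,0,0,-5,0],[0,0,0,0,0,0,0]]}}

```text
t: 9.0
tool_pos: [0.4927, -0.3527, 0.0756]
tcp_rot: [-1.55, -0.299, 0.298]
wrist_force: [-0.6, 0.3, 0.5]
finger_gap: 0.0855
```

```bash
python3 - <<'E'
from h import *
a=optics.grab_frame("side")[230:330,270:390]
cv2.imwrite("pics/c6.png",cv2.resize(a,(720,600),interpolation=2))
o=bot.get_obs(); print(o["tool_pos"],R.from_rotvec(o["tcp_rot"]).as_matrix()[:,0],o["wrist_force"])
E
```

```text
[ 0.4928626  -0.35288497  0.07609621] [9.28496609e-01 3.71340475e-01 5.46532963e-04] [ 0.09829599 -0.03707804  0.34491165]
```

View pics/c6.png

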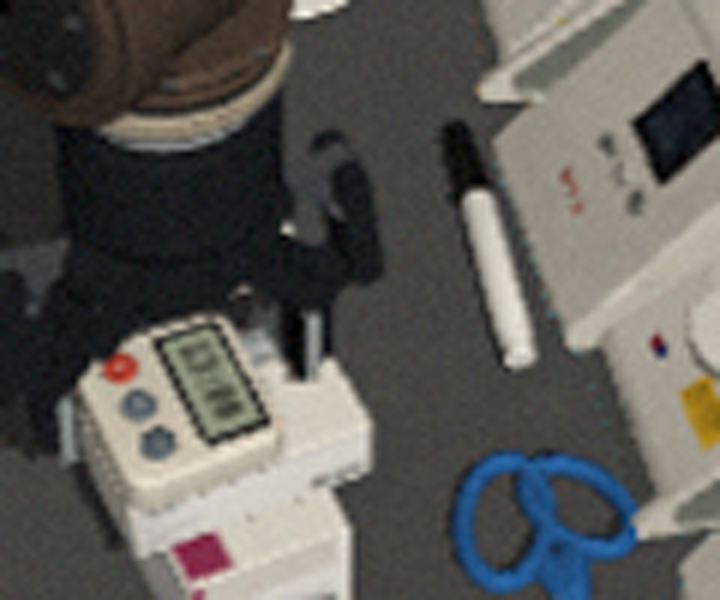

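Emit:
{"api": "step_arm", "payload": {"commands": [[0,0,0,-0.5,0,0,0.1],[0,0,0,0,0,0,0.17],[0,0,0,0,0,0,0.22],[0,0,0,0,0,0,0.27],[0,0,0,0,0,0,0.4],[0,0,0,0,0,0,0.4],[0,0,0,0,0,0,0.4],[0,0,0,0,0,0,0.4]], "squeeze": 25}}

```text
t: 9.85
tool_pos: [0.492, -0.3528, 0.0758]
tcp_rot: [-1.55, -0.299, 0.299]
wrist_force: [-1.7, 1.2, 5.5]
finger_gap: 0.0606
```

Emit:
{"api": "step_arm", "payload": {"commands": [[0,0,0,0,0,2,0.4],[0,0,0,0,0,5,0.4],[0,0,0,0,0,15,0.4],[0,0,0,0,0,25,0.4],[0,0,0,0,0,25,0.4],[0,0,0,0,5,20,0.4],[0,0,0.02,0,20,8,0.4],[0,0,0.02,2,35,0,0.4],[0,0,0.02,3,40,0,0.4],[0,0,0.019,3,40,0,0.4]]}}

```text
t: 10.85
tool_pos: [0.4993, -0.2103, 0.1749]
tcp_rot: [-1.54, -0.361, 0.362]
wrist_force: [1.5, 0.2, 0.2]
finger_gap: 0.0601
```

Emit:
{"api": "step_arm", "payload": {"commands": [[0,0,0,3,42,0,0.4],[0,0,0,3,42,0,0.4],[0,0,0,3,42,0,0.4],[0,0,0,3,42,0,0.4],[0,0,0,3,42,0,0.4],[0,0,0,3,42,0,0.4],[0,0,0,3,42,0,0.4],[0,0,0,3,42,0,0.4],[0,0,0,3,40,0,0.4],[0,0,0,0.5,30,0,0.4]]}}

```text
t: 11.85
tool_pos: [0.5262, 0.1962, 0.1749]
tcp_rot: [-1.54, -0.362, 0.363]
wrist_force: [0.6, 0.0, -1.0]
finger_gap: 0.0605
```

```bash
python3 - <<'E'
from h import *
f=optics.grab_frame("side"); g=optics.grab_frame("top")
cv2.imwrite("pics/c7.png",cv2.resize(f[120:360,230:410],(600,800)[::-1] and (450,600),interpolation=2))
for l in("timer_mid","pad_box_mid","kit_box_mid","dropper_mid","timer_tray"): print(l,[(np.round(d["position"],4),round(d["score"],2)) for c in("side","top") for d in optics.tip_of(l,c)[:1]])
o=bot.get_obs(); print(o["tool_pos"],R.from_rotvec(o["tcp_rot"]).as_matrix()[:,0],o["wrist_force"],o["finger_gap"])
p=[[165+u/4.7,195+v/4.7] for u,v in((303,70),(430,13),(480,127),(355,187))]; q=ray("top",p,.009)*1000; print(q.round(1),q.mean(0))
p=[[165+u/4.7,195+v/4.7] for u,v in((50,50),(233,47),(232,175),(48,180))]; q=ray("top",p,.009)*1000; print(q.round(1),q.mean(0))
E
```

```text
timer_mid [(array([0.527 , 0.2006, 0.1884]), 0.55), (array([ 0.5041, -0.3455,  0.0643]), 0.57)]
pad_box_mid [(array([ 0.5064, -0.3481,  0.0601]), 0.85), (array([ 0.5063, -0.344 ,  0.0256]), 0.75)]
kit_box_mid [(array([ 0.5083, -0.3464,  0.0233]), 0.71), (array([ 0.503 , -0.3444,  0.0266]), 0.77)]
dropper_mid [(array([ 0.5043, -0.1886,  0.0454]), 0.72), (array([ 0.5016, -0.1894,  0.0427]), 0.57)]
timer_tray [(array([0.5284, 0.1928, 0.0014]), 0.6), (array([0.526 , 0.1913, 0.0031]), 0.53)]
[0.52761582 0.1926854  0.17539166] [8.96465682e-01 4.43113135e-01 1.75800381e-04] [ 0.45361725  0.88958118 -1.40667606] 0.060401671301130805
[[544.  252.    9. ]
 [583.8 169.7   9. ]
 [508.1 133.7   9. ]
 [467.2 213.9   9. ]] [525.76799712 192.33674152   9.        ]
[[554.4 421.1   9. ]
 [558.6 299.3   9. ]
 [473.6 294.8   9. ]
 [468.  415.5   9. ]] [513.64123861 357.68464577   9.        ]
```

View pics/c7.png

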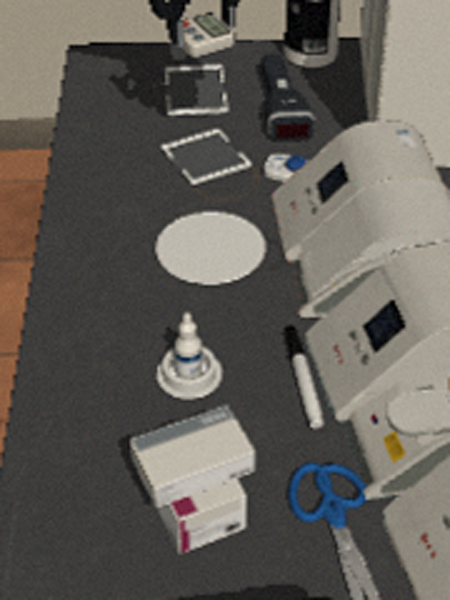

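Emit:
{"api": "step_arm", "payload": {"commands": [[0,0,0,-0.5,0.5,-30,0.4],[0,0,0,0,0,-35,0.4],[0,0,0,0,0,-35,0.4],[0,0,0,0,0,-35,0.4],[0,0,0,0,0,-20,0.4],[0,0,0,0,0,-10,0.4],[0,0,0,0,0,-4,0.4],[0,0,0,0,0,-2,0.4],[0,0,0,0,0,0,0.4]]}}

```text
t: 13.35
tool_pos: [0.5274, 0.1938, 0.0051]
tcp_rot: [-1.541, -0.362, 0.36]
wrist_force: [0.1, -0.8, -1.2]
finger_gap: 0.0604
```

Emit:
{"api": "step_arm", "payload": {"commands": [[0,0,0,0,0,-2,0.4],[0,0,0,0,0,-1,0.4],[0,0,0,0,0,-1,0.4],[0,0,0,0,0,0,0.4]]}}

```text
t: 13.75
tool_pos: [0.5272, 0.1938, 0.0009]
tcp_rot: [-1.541, -0.361, 0.36]
wrist_force: [-0.8, -0.4, 5.2]
finger_gap: 0.0605
```

Emit:
{"api": "step_arm", "payload": {"commands": [[0,0,0,0,0,0,0.2],[0,0,0,0,0,0,0.12],[0,0,0,0,0,0,0.12],[0,0,0,0,0,10,0.12],[0,0,0,0,0,30,0.1],[0,0,0,0,0,45,0],[0,0,0,0,0,45,0],[0,0,0,0,-20,40,0],[0,0,0,0,-40,0,0],[0,0,0,0,-45,0,0]]}}

```text
t: 14.75
tool_pos: [0.5271, 0.0884, 0.1725]
tcp_rot: [-1.541, -0.365, 0.36]
wrist_force: [1.3, -0.4, -0.4]
finger_gap: 0.0854
```

Emit:
{"api": "step_arm", "payload": {"commands": [[0,0,-0.137,-2,-36,0,0],[0,0,-0.137,-2,-36,0,0],[0,0,-0.137,-2,-36,0,0],[0,0,-0.137,-2,-36,0,0],[0,0,-0.137,-2,-36,0,0],[0,0,-0.137,-2,-36,0,0],[0,0,-0.137,-2,-36,0,0],[0,0,-0.137,-2,-36,0,0],[0,0,-0.137,-2,-36,0,0],[0,0,-0.137,-2,-36,0,0]]}}

```text
t: 15.75
tool_pos: [0.5066, -0.2727, 0.1711]
tcp_rot: [-1.45, 0.714, -0.715]
wrist_force: [1.1, -0.0, 0.6]
finger_gap: 0.0854
```

```bash
python3 - <<'E'
from h import *
f=optics.grab_frame("side"); g=optics.grab_frame("top")
a=cv2.resize(f[120:220,260:360],(400,400),interpolation=2);b=cv2.resize(f[260:360,260:360],(400,400),interpolation=2)
cv2.imwrite("pics/c8.png",np.hstack([a,b]))
for l in("timer_mid","pad_box_mid","kit_box_mid"): print(l,[(np.round(d["position"],4),round(d["score"],2)) for c in("side","top") for d in optics.tip_of(l,c)[:1]])
o=bot.get_obs(); print(o["tool_pos"],np.degrees(np.arctan2(*R.from_rotvec(o["tcp_rot"]).as_matrix()[1::-1,0])))
r=rect("side","pad_box_mid",.078); c,s=np.cos(np.radians(21.6)),np.sin(np.radians(21.6)); ex=np.array([c,s,0]);ey=np.array([-s,c,0])
for C,h,(A,B) in((np.array([.5055,-.3455,.078]),0,(.048,.030)),(np.array([.505,-.346,.05]),0,(.0325,.0505))):
    print(((proj("side",[C+A*i*ex+B*j*ey for i,j in((-1,-1),(-1,1),(1,1),(1,-1))])-260)*4+[400,0]).round())
E
```

```text
timer_mid [(array([0.5299, 0.0144, 0.0015]), 0.4), (array([0.5279, 0.1967, 0.0105]), 0.74)]
pad_box_mid [(array([ 0.5051, -0.3476,  0.0636]), 0.87)]
kit_box_mid [(array([ 0.5068, -0.3455,  0.0245]), 0.73), (array([0.5291, 0.0103, 0.003 ]), 0.56)]
[ 0.5071456  -0.27014558  0.17062335] -52.01883149564832
[[522. 220.]
 [484. 139.]
 [643.  86.]
 [687. 163.]]
[[564. 273.]
 [500. 137.]
 [604. 103.]
 [675. 233.]]
```

View pics/c8.png

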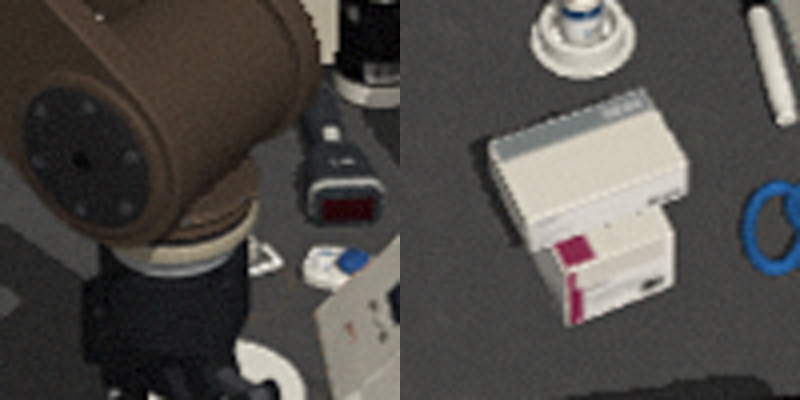

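Emit:
{"api": "step_arm", "payload": {"commands": [[0,0,-0.143,-1,-36,0,0],[0,0,-0.143,-0.5,-36,0,0],[0,0,0,0,-4.5,-20,0],[0,0,0,0,0,-35,0],[0,0,0,0,0,-35,0],[0,0,0,0,0,-20,0],[0,0,0,0,0,-8,0],[0,0,0,0,0,-3,0],[0,0,0,0,0,0,0]]}}

```text
t: 17.1
tool_pos: [0.506, -0.3477, 0.05]
tcp_rot: [-1.364, 0.928, -0.929]
wrist_force: [-0.7, -0.7, 0.9]
finger_gap: 0.0856
```

Emit:
{"api": "step_arm", "payload": {"commands": [[0,0,0,0,0.5,0,0.1],[0,0,0,0,0,0,0.17],[0,0,0,0,0,0,0.22],[0,0,0,0,0,0,0.27],[0,0,0,0,0,0,0.4],[0,0,0,0,0,0,0.4],[0,0,0,0,0,0,0.4],[0,0,0,0,0,0,0.4]], "squeeze": 25}}

```text
t: 17.9
tool_pos: [0.5056, -0.3473, 0.0498]
tcp_rot: [-1.364, 0.928, -0.929]
wrist_force: [-0.7, 1.1, 5.9]
finger_gap: 0.0596
```

Emit:
{"api": "step_arm", "payload": {"commands": [[0,0,0,0,0,2,0.4],[0,0,0,0,0,5,0.4],[0,0,0,0,0,15,0.4],[0,0,0,0,0,30,0.4],[0,0,0,0,0,35,0.4],[0,0,0,0,15,25,0.4],[0,0,0.08,1,30,5,0.4],[0,0,0.11,1,40,0,0.4],[0,0,0.11,1,40,0,0.4],[0,0,0.11,1,40,0,0.4]]}}

```text
t: 18.9
tool_pos: [0.5093, -0.1809, 0.1675]
tcp_rot: [-1.483, 0.61, -0.612]
wrist_force: [1.1, 0.8, -0.1]
finger_gap: 0.0595
```

Emit:
{"api": "step_arm", "payload": {"commands": [[0,0,0.11,1,42,0,0.4],[0,0,0.11,1,42,0,0.4],[0,0,0.11,1,42,0,0.4],[0,0,0.11,1,42,0,0.4],[0,0,0.11,1,42,0,0.4],[0,0,0.11,1,42,0,0.4],[0,0,0.11,1,42,0,0.4],[0,0,0.057,0,42,0,0.4],[0,0,0,0,42,0,0.4],[0,0,0,0,42,0,0.4]]}}

```text
t: 19.9
tool_pos: [0.5163, 0.2396, 0.1676]
tcp_rot: [-1.57, -0.033, 0.031]
wrist_force: [1.7, 0.2, -0.5]
finger_gap: 0.0596
```

Emit:
{"api": "step_arm", "payload": {"commands": [[0,0,0,0,40,0,0.4],[0,0,0,0,40,0,0.4],[0,0,0,0,30,0,0.4],[0,0,0,-1,8,0,0.4],[0,0,0,0,0,0,0.4]]}}

```text
t: 20.4
tool_pos: [0.5151, 0.3565, 0.1669]
tcp_rot: [-1.57, -0.034, 0.033]
wrist_force: [1.0, 0.4, -1.1]
finger_gap: 0.0597
```

```bash
python3 - <<'E'
from h import *
f=optics.grab_frame("side"); g=optics.grab_frame("top")
a=cv2.resize(f[100:200,260:360],(400,400),interpolation=2);b=cv2.resize(g[170:260,165:265],(400,360),interpolation=2)
cv2.imwrite("pics/c9.png",np.hstack([a,cv2.copyMakeBorder(b,0,40,0,0,0)]))
for l in("timer_mid","pad_box_mid","pad_tray","kit_box_mid"): print(l,[(c,np.round(d["position"],4),round(d["score"],2)) for c in("side","top") for d in optics.tip_of(l,c)[:1]])
o=bot.get_obs(); print(o["tool_pos"],np.degrees(np.arctan2(*R.from_rotvec(o["tcp_rot"]).as_matrix()[1::-1,0])))
p=o["tool_pos"];print((proj("side",[[p[0]+.03*i,p[1]+.048*j,p[2]] for i,j in((-1,-1),(-1,1),(1,1),(1,-1))])-[260,100])*4)
E
```

```text
timer_mid [('side', array([0.5288, 0.1959, 0.0124]), 0.51), ('top', array([0.526 , 0.1942, 0.0102]), 0.66)]
pad_box_mid [('side', array([0.5151, 0.3567, 0.1781]), 0.92), ('top', array([0.5167, 0.3553, 0.1794]), 0.73)]
pad_tray [('side', array([0.515 , 0.3567, 0.0019]), 0.62), ('top', array([0.5188, 0.3628, 0.0006]), 0.61)]
kit_box_mid [('side', array([ 0.5091, -0.3463,  0.0246]), 0.67), ('top', array([ 0.5045, -0.3429,  0.0253]), 0.92)]
[0.51569413 0.35536558 0.16640516] 2.31370854484812
[[151.74706577  87.53669559]
 [152.56901407  34.63326775]
 [222.43497262  33.24563417]
 [225.32907025  86.03563074]]
```

View pics/c9.png

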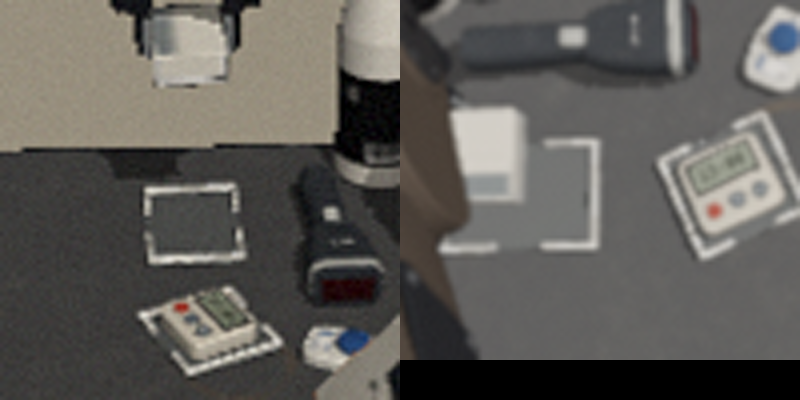

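Emit:
{"api": "step_arm", "payload": {"commands": [[0,0,0,0,3,-30,0.4],[0,0,0,0,0,-35,0.4],[0,0,0,0,0,-35,0.4],[0,0,0,0,0,-35,0.4],[0,0,0,0,0,-16,0.4],[0,0,0,0,0,-6,0.4],[0,0,0,0,0,-3,0.4],[0,0,0,0,0,-2,0.4],[0,0,0,0,0,-1,0.4],[0,0,0,0,0,0,0.4]]}}

```text
t: 21.9
tool_pos: [0.5158, 0.359, 0.0042]
tcp_rot: [-1.57, -0.033, 0.031]
wrist_force: [0.1, 0.1, 0.2]
finger_gap: 0.06
```

Emit:
{"api": "step_arm", "payload": {"commands": [[0,0,0,0,0,-1,0.4],[0,0,0,0,0,-0.7,0.4],[0,0,0,0,0,0,0.4]]}}

```text
t: 22.2
tool_pos: [0.5158, 0.3589, 0.0028]
tcp_rot: [-1.57, -0.033, 0.031]
wrist_force: [-1.1, -1.9, 8.5]
finger_gap: 0.0596
```

Emit:
{"api": "step_arm", "payload": {"commands": [[0,0,0,0,0,0,0.2],[0,0,0,0,0,0,0.12],[0,0,0,0,0,0,0.12],[0,0,0,0,0,10,0.12],[0,0,0,0,0,30,0.1],[0,0,0,0,0,45,0],[0,0,0,0,0,45,0],[0,0,0,0,-20,35,0],[0,0,0.05,0,-40,0,0],[0,0,0.05,0,-42,0,0]]}}

```text
t: 23.2
tool_pos: [0.5155, 0.2562, 0.1685]
tcp_rot: [-1.567, -0.116, 0.111]
wrist_force: [0.8, -0.7, -0.0]
finger_gap: 0.085
```

Emit:
{"api": "step_arm", "payload": {"commands": [[0,0,0.05,-1,-43,0,0],[0,0,0.05,-1,-43,0,0],[0,0,0.05,-1,-43,0,0],[0,0,0.05,-1,-43,0,0],[0,0,0.037,-1,-43,0,0],[0,0,0,-1,-43,0,0],[0,0,0,-1,-43,0,0],[0,0,0,-1,-43,0,0],[0,0,0,-1,-43,0,0],[0,0,0,-1,-43,0,0]]}}

```text
t: 24.2
tool_pos: [0.5052, -0.175, 0.1674]
tcp_rot: [-1.551, -0.297, 0.296]
wrist_force: [0.3, 1.6, 1.1]
finger_gap: 0.0854
```

```bash
python3 - <<'E'
from h import *
f=optics.grab_frame("side"); g=optics.grab_frame("top")
a=cv2.resize(f[130:230,260:360],(400,400),interpolation=2);b=cv2.resize(f[260:360,260:360],(400,400),interpolation=2)
cv2.imwrite("pics/c10.png",np.hstack([a,b]))
for l in("timer_mid","pad_box_mid","kit_box_mid","kit_plate"): print(l,[(c,np.round(d["position"],4),round(d["score"],2)) for c in("side","top") for d in optics.tip_of(l,c)[:1]])
o=bot.get_obs(); print(o["tool_pos"],np.degrees(np.arctan2(*R.from_rotvec(o["tcp_rot"]).as_matrix()[1::-1,0])))
c,s=np.cos(np.radians(21.6)),np.sin(np.radians(21.6)); ex=np.array([c,s,0]);ey=np.array([-s,c,0])
C=np.array([.5065,-.3455,.05]);print(((proj("side",[C+.0325*i*ex+.0505*j*ey for i,j in((-1,-1),(-1,1),(1,1),(1,-1))])-260)*4+[400,0]).round())
E
```

```text
timer_mid [('side', array([0.529 , 0.1983, 0.0167]), 0.6), ('top', array([0.5242, 0.191 , 0.011 ]), 0.67)]
pad_box_mid [('top', array([0.5136, 0.3568, 0.0158]), 0.89)]
kit_box_mid [('side', array([ 0.5069, -0.3457,  0.0218]), 0.89), ('top', array([0.5155, 0.3586, 0.0187]), 0.66)]
kit_plate [('side', array([ 0.5278,  0.0186, -0.0008]), 0.8), ('top', array([0.5278, 0.0123, 0.0029]), 0.67)]
[ 0.50566946 -0.17225849  0.16683152] 21.743523522953677
[[567. 272.]
 [503. 137.]
 [607. 102.]
 [678. 232.]]
```

View pics/c10.png

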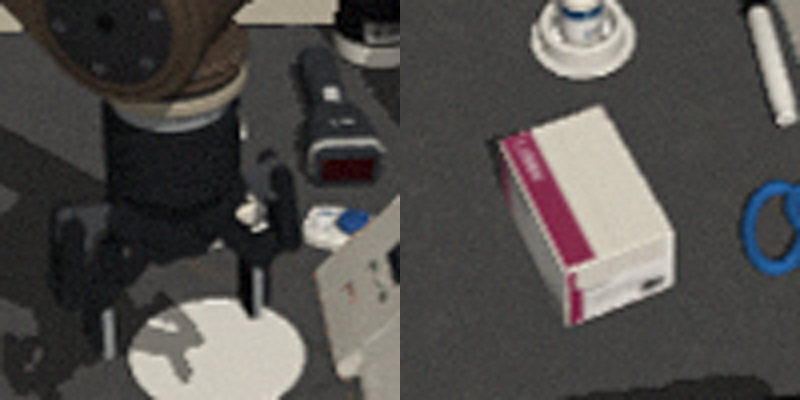

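Emit:
{"api": "step_arm", "payload": {"commands": [[0,0,0,0,-43,0,0],[0,0,0,0,-43,0,0],[0,0,0,0,-43,0,0],[0,0,0,0,-38,0,0],[0,0,0,0,-8,0,0],[0,0,0,0,0,-30,0],[0,0,0,0,0,-30,0],[0,0,0,0,0,-30,0]]}}

```text
t: 25.5
tool_pos: [0.5057, -0.3472, 0.0758]
tcp_rot: [-1.55, -0.297, 0.297]
wrist_force: [0.5, -0.1, -0.5]
finger_gap: 0.0855
```

```bash
python3 - <<'E'
from h import *
f=optics.grab_frame("side")
cv2.imwrite("pics/c11.png",cv2.resize(f[250:350,270:370],(500,500),interpolation=2))
o=bot.get_obs(); print(o["tool_pos"],np.degrees(np.arctan2(*R.from_rotvec(o["tcp_rot"]).as_matrix()[1::-1,0])))
E
```

```text
[ 0.504152   -0.34584686  0.0711469 ] 21.709130047555522
```

View pics/c11.png

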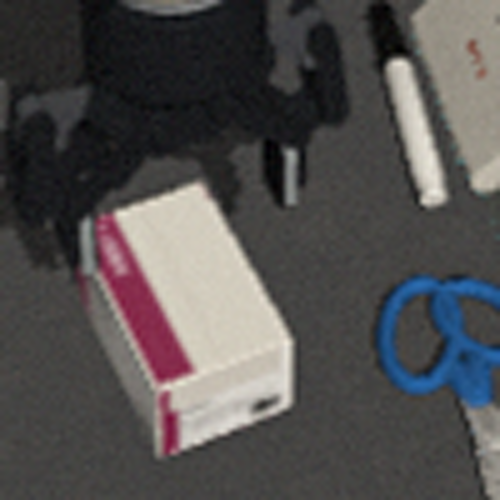

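Emit:
{"api": "step_arm", "payload": {"commands": [[0,0,0,1,-1,-13,0],[0,0,0,0,0,-15,0],[0,0,0,0,0,-20,0],[0,0,0,0,0,-12,0],[0,0,0,0,0,-3,0],[0,0,0,0,0,0,0.1],[0,0,0,0,0,0,0.17],[0,0,0,0,0,0,0.22],[0,0,0,0,0,0,0.35],[0,0,0,0,0,0,0.35]], "squeeze": 30}}

```text
t: 26.55
tool_pos: [0.5068, -0.3495, 0.0146]
tcp_rot: [-1.552, -0.297, 0.296]
wrist_force: [-0.7, 0.5, 5.2]
finger_gap: 0.0647
```

Emit:
{"api": "step_arm", "payload": {"commands": [[0,0,0,0,0,0,0.35],[0,0,0,0,0,0,0.35],[0,0,0,0,0,0,0.35]]}}

```text
t: 26.85
tool_pos: [0.5068, -0.3496, 0.0146]
tcp_rot: [-1.552, -0.297, 0.296]
wrist_force: [-1.5, 0.7, 4.7]
finger_gap: 0.0649
```

Emit:
{"api": "step_arm", "payload": {"commands": [[0,0,0,0,0,2,0.35],[0,0,0,0,0,5,0.35],[0,0,0,0,0,15,0.35],[0,0,0,0,0,30,0.35],[0,0,0,0,0,35,0.35],[0,0,0,0,10,30,0.35],[0,0,0,3,30,5,0.35],[0,0,0,3,40,0,0.35],[0,0,0,3,42,0,0.35],[0,0,0,3,42,0,0.35]]}}

```text
t: 27.85
tool_pos: [0.5184, -0.1839, 0.1369]
tcp_rot: [-1.551, -0.297, 0.295]
wrist_force: [0.5, 0.2, -1.2]
finger_gap: 0.0646
```

Emit:
{"api": "step_arm", "payload": {"commands": [[0,0,0,3,42,0,0.35],[0,0,0,3,42,0,0.35],[0,0,0,3,42,0,0.35],[0,0,0,2,40,0,0.35],[0,0,0,0,31,0,0.35],[0,0,0,0,0,-20,0.35],[0,0,0,0,0,-30,0.35],[0,0,0,0,0,-25,0.35],[0,0,0,0,0,-15,0.35],[0,0,0,0,0,0,0.35]]}}

```text
t: 28.85
tool_pos: [0.5289, 0.0118, 0.0449]
tcp_rot: [-1.55, -0.295, 0.298]
wrist_force: [0.2, -0.2, -1.6]
finger_gap: 0.0649
```

```bash
python3 - <<'E'
from h import *
f=optics.grab_frame("side")
cv2.imwrite("pics/c12.png",cv2.resize(f[165:255,255:375],(800,600),interpolation=2))
for l in("kit_box_mid","kit_plate"): print(l,[(c,np.round(d["position"],4),round(d["score"],2)) for c in("side",) for d in optics.tip_of(l,c)[:1]])
o=bot.get_obs(); print(o["tool_pos"],np.degrees(np.arctan2(*R.from_rotvec(o["tcp_rot"]).as_matrix()[1::-1,0])))
E
```

```text
kit_box_mid [('side', array([0.5336, 0.0154, 0.0534]), 0.76)]
kit_plate [('side', array([ 0.5302,  0.019 , -0.0006]), 0.8)]
[0.53004062 0.01174136 0.04686082] 21.659031433451563
```

View pics/c12.png

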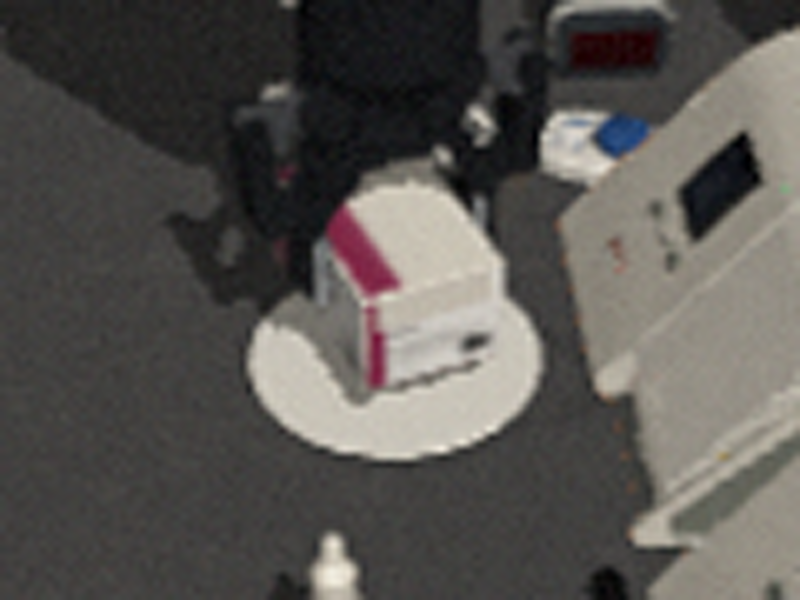

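Emit:
{"api": "step_arm", "payload": {"commands": [[0,0,0,-0.5,1,-12,0.35],[0,0,0,0,0,-8,0.35],[0,0,0,0,0,-4,0.35],[0,0,0,0,0,-2,0.35],[0,0,0,0,0,-1,0.35],[0,0,0,0,0,0,0.35]]}}

```text
t: 29.6
tool_pos: [0.5291, 0.0128, 0.0187]
tcp_rot: [-1.55, -0.297, 0.296]
wrist_force: [-1.0, -0.4, -0.4]
finger_gap: 0.0647
```

Emit:
{"api": "step_arm", "payload": {"commands": [[0,0,0,0,0,-0.7,0.35],[0,0,0,0,0,-0.5,0.35],[0,0,0,0,0,0,0.35]]}}

```text
t: 29.9
tool_pos: [0.5292, 0.0127, 0.0185]
tcp_rot: [-1.551, -0.297, 0.296]
wrist_force: [-3.5, 0.3, 14.6]
finger_gap: 0.0646
```

Contact is made. Next I open the fingers, rise and back out of the views.

Emit:
{"api": "step_arm", "payload": {"commands": [[0,0,0,0,0,0,0.2],[0,0,0,0,0,0,0.08],[0,0,0,0,0,0,0.08],[0,0,0,0,0,10,0.06],[0,0,0,0,0,30,0],[0,0,0,0,0,45,0],[0,0,0,0,0,45,0],[0,0,0,0,0,45,0],[0,0,0,0,-40,0,0],[0,0,0,0,-45,0,0]]}}

```text
t: 30.9
tool_pos: [0.5293, -0.0723, 0.1948]
tcp_rot: [-1.552, -0.302, 0.296]
wrist_force: [0.5, 0.3, -0.2]
finger_gap: 0.0855
```

Emit:
{"api": "step_arm", "payload": {"commands": [[0,0,0,0,-45,0,0],[0,0,0,0,-45,0,0],[0,0,0,0,-45,0,0],[0,0,0,0,-45,0,0],[0,0,0,0,-45,0,0],[0,0,0,0,-45,0,0],[0,0,0,0,-45,0,0],[0,0,0,0,-45,0,0],[0,0,0,0,-30,0,0],[0,0,0,0,0,0,0]]}}

```text
t: 31.9
tool_pos: [0.528, -0.4658, 0.1923]
tcp_rot: [-1.551, -0.294, 0.294]
wrist_force: [0.5, 0.9, -0.2]
finger_gap: 0.0856
```

```bash
python3 - <<'E'
from h import *
f=optics.grab_frame("side"); g=optics.grab_frame("top")
cv2.imwrite("pics/c13.png",np.hstack([cv2.resize(f[130:290,260:370],(400,582),interpolation=2),cv2.copyMakeBorder(cv2.resize(g[160:260,170:390],(400,182),interpolation=2),0,400,0,0,0)]))
cv2.imwrite("pics/c14.png",cv2.resize(g[170:250,170:390],(798,290),interpolation=2))
for l in("dropper_mid","bottle_cup","timer_mid","timer_tray","pad_box_mid","pad_tray","kit_box_mid","kit_plate","cartridge_mid","scanner_mid"): print(l,[(c,np.round(d["position"],4).tolist(),round(d["score"],2)) for c in("side","top") for d in optics.tip_of(l,c)[:1]])
print(bot.get_obs()["tool_pos"])
E
```

```text
dropper_mid [('top', [0.5021, -0.1851, 0.0424], 0.45)]
bottle_cup [('top', [0.5044, -0.1895, 0.0006], 0.53)]
timer_mid [('top', [0.5259, 0.1933, 0.0082], 0.94)]
timer_tray [('top', [0.5273, 0.1909, 0.002], 0.56)]
pad_box_mid [('top', [0.5147, 0.3607, 0.0138], 0.73)]
pad_tray [('top', [0.5202, 0.3608, -0.0006], 0.55)]
kit_box_mid [('top', [0.5273, 0.0183, 0.0283], 0.71)]
kit_plate [('top', [0.5263, 0.0121, 0.0013], 0.81)]
cartridge_mid [('top', [0.6338, 0.1633, 0.0069], 0.64)]
scanner_mid [('side', [0.6392, 0.3137, 0.0151], 0.46), ('top', [0.6354, 0.3129, 0.0216], 0.73)]
[ 0.52898874 -0.46226033  0.19240181]
```

View pics/c13.png

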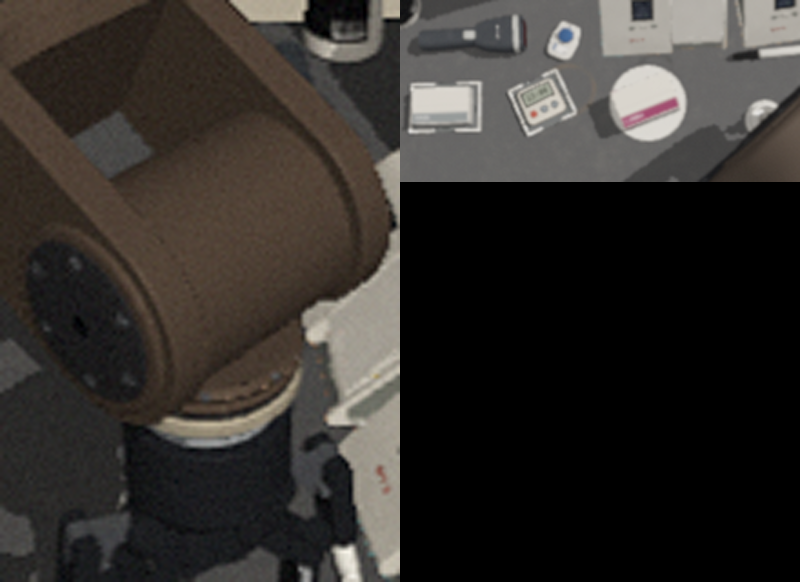

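```bash
python3 - <<'E'
from h import *
optics.grab_frame("top")
for l,z in(("kit_box_mid",.054),("kit_plate",.004),("pad_box_mid",.031),("timer_mid",.02)):
    r=rect("top",l,z); print(l,r and np.round(np.r_[r[0],r[1][0],r[1][1],r[1][2]],1))
print([(np.round(d["position"],4),d["score"]) for d in optics.tip_of("kit_box_mid","top")])
E
```

```text
kit_box_mid None
kit_plate [  0.8 509.2 -15.4  60.4 126.   53.7]
pad_box_mid [  0.6 515.2 359.1  64.5 103.1   1.1]
timer_mid [  0.7 525.3 194.5  65.7  69.2  28. ]
[(array([0.5265, 0.0181, 0.0314]), 0.93)]
```

```bash
python3 -c "
from plant import bot
print(bot.finish_job(), bot.get_obs()['t'])"
```

```text
the job is handed in; nothing more can be done
the job is handed in; nothing more can be done
```

I moved the four pieces in the order asked and handed the job in after about 32 s of robot time. They were the bottle into the cup, the timer into the square tray, the pad box into the long tray, and the kit box onto the plate. Each piece was set down on contact (5 to 15 N at the wrist), let go, and the gripper backed well clear.

| Thing | Measured at the end (m) | Its place, or start (m) |
|---|---|---|
| Bottle | (0.502, -0.185) | cup (0.501, -0.188) |
| Timer | (0.526, 0.194) | tray (0.527, 0.193) |
| Pad box | (0.515, 0.359) | tray (0.5155, 0.359) |
| Kit box | (0.527, 0.018) | plate (0.529, 0.0145) |
| Cartridge | (0.634, 0.163) | start (0.634, 0.163) |
| Scanner | (0.635, 0.313) | start (0.638, 0.314) |

- **Kit box:** the detector put it 2–4 mm off the plate's middle, while the grasp geometry put it about 1 mm off. That is within the detector's accuracy, but the region network returned nothing for the kit box, so I could not settle it further.
- **Final views:** the arm hid most of the side view and partly covered the bottle in the top view. The bottle was seen standing in the cup in earlier side pictures, after it was let go.
- **Last picture:** the 16-picture limit was reached, so an enlarged top crop could not be viewed. The smaller top crop showed the timer, pad box and kit box lying on their places.

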